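# Load the sloping drill jig

## Task

Take the aluminium cover by its black connector and lay it gently, connector end uphill, on the sloping plate of the drill jig so that it slides down under the drill bush and rests home against both fences. Then push the red clamp in until its sprung pad holds the cover with the spring about half pressed, neither loose nor solid. Do not force anything, and leave the rest of the bench as it is.

Things in the scene. Friction and masses are not known exactly. Their poses are not given: they have to be found in the camera images.
- block: The cover to load: aluminium plate 90 (x) x 60 (y) x 16 mm, 0.2 to 0.33 kg, flat on the bench at the start, with a black connector 30 x 30 mm on it, 16 to 42 mm above the underside, centred 27 mm from the middle towards +x: grip it there. Origin: centre of the underside; z out of the top. The red dot on the plain end is the spot to drill. Turned up to 0.6 rad.
- plate: Sloping blue plate of the fixed jig. Origin: the locating corner, on its surface where the inner faces of the fences meet. x: uphill from the end fence (20 degrees); y: uphill from the side fence to the clamp (15 degrees); z: square off the plate. It reaches 158 mm along x, 170 along y, 40 to 150 mm above the bench. Fences 10 mm high: end y 0 to 62, side x -12 to 88 mm.
- seat (a point): The cover's place on the plate (plate x 45, y 30, z 0 mm), axes as the plate's: when home against both fences the cover's origin and axes coincide with it. Plate and fences are slick (friction 0.1 to 0.16), so a cover laid flat and square further up and let go slides down to here by itself. The clamp pad leaves plate free for it up to plate y 75 mm at the start.
- bush (a point): Top of the brass drill bush, 40 mm off the plate, at plate x 20, y 30 mm. It sits in an aluminium bridge over the corner: x 5 to 35, y -28 to 47, from 26 to 36 mm off the plate, its foot outside the side fence. The cover's plain end passes under it, the connector does not. Axes as the plate's.
- clamp: Red clamp post 30 (x) x 14 (y) mm, 46 tall, on a foot 40 x 34 x 6 mm between rails 8 mm high. Origin: under its middle, on the plate's surface, at plate x 45, y 123 to 135 mm at the start; axes as the plate's. It slides only along plate y, towards -y, as far as y 80 mm, and stays where left. Sliding it takes about 10 N.
- push (a point): Middle of the post's outer face (+y side), 7 mm from the post's middle and 30 mm off the plate: push here along plate -y. Ahead of the post (-y) is a spindle with a sprung black pad, its face 30 to 42 mm from the post's middle, set differently each time. On meeting the cover the spring adds 2.5 N per mm, solid at 6 mm. Right: about 6 N hold (3 to 9), i.e. some 16 N push in all.
- disc: Bystander, to be left alone: turned aluminium disc, 124 mm across, 22 mm thick. Origin: centre of its underside.
- spare: Bystander, to be left alone: plain green painted plate 90 x 60 x 16 mm, a different part that stays where it is. Origin: centre of its underside.
- driver: Bystander, to be left alone: screwdriver with a yellow handle, lying on the bench. Origin: in its middle.
- mug: Bystander, to be left alone: blue mug, 76 mm across, 90 mm tall. Origin: centre of its underside.
- battery: Bystander, to be left alone: small blue battery pack, 65 x 45 x 26 mm. Origin: centre of its underside.
- screws: Bystander, to be left alone: orange open tray, 110 x 80 x 40 mm. Origin: centre of its underside.
- stripper: Bystander, to be left alone: wire stripper with one red and one yellow grip, about 160 mm long. Origin: in its middle, on the bench.
There are look-alikes about, which are no part of the job. What is shaped like the block but turquoise is not meant.

How it is judged:
By the outcome, as a careful person would: the job done as asked, in the order asked, and still so for the second after the job is handed in, with the robot touching nothing.
It also fails if it takes over 58 s, if anything falls off the work surface, if the arm or the gripper's body presses on something with over 40 N, if the wrist force passes 120 N, or if a joint passes its speed limit or range.

## Robot

A 6-joint arm with a two-finger parallel gripper is mounted at the origin on the work surface. World frame = base frame: x ahead of the robot, y to its left, z up, the work surface at z = 0. Lengths are in mm, angles in rad, forces in N, time in s.
With the tool pointing down it reaches from about 325 to 900 mm from the base axis. Payload 6.1 kg.
Tool frame: the origin (TCP) lies at the very end of the fingers, on their centre line; the grasp point (between the pads) lies 19 mm behind it; z points along the fingers, y is the direction in which the jaws open and shut (so a half turn about z gives the same grasp; the last joint's range is limited). The gripper opens to 87 mm and grips with 3 to 60 N. Pads are 19 mm wide; open, the fingers measure 117 mm over their backs; the gripper's body (75 mm by 190 mm) begins 51 mm behind the grasp point.
Start: joints at [-0.126, 0.22, 1.526, -0, 1.395, -0.126], TCP at [624.992, -0.003, 184.038] pointing down, gripper open.
Joint ranges: [-2.98, 2.98], [-0.91, 2.08], [0.09, 2.57], [-1.24, 4.39], [0.2, 2.65], [-2.68, 2.68]. Speed limits (rad/s): [2.57, 2.57, 3.01, 3.14, 3.14, 3.14].

## Interface

Orientations are given as a rotation vector (axis times angle).
In Python, from cell import r, open_gripper, close_gripper, planner, imaging, workorder, get_time_s, get_joint_positions, get_qd, get_joint_efforts, get_eef_pos, get_tool_rot, get_wrist_force, get_wrist_torque, get_opening gives the robot as it stands. The module is installed in compiled form; this text tells all that it offers. Calls block until the motion is done:
- r.move_to(position, orientation): joint-space move of the TCP to a pose.
- r.move_straight(position, rot=None, v=150, max_force=None): straight line of the TCP; rot=None keeps the orientation; v is the mean speed in mm/s. With max_force (N) it stops when the force on the tool has changed by that much, and returns True; else False.
- r.movej(angles): joint-space move.
- open_gripper() and close_gripper(): open the fingers fully, or close them until they stop; the grip force is fixed at half the most.
- r.wait(seconds).
- planner.solve_ik(position, orientation): joint angles nearest the present ones, or None.
- imaging.snapshot(name): name is "scene" or "side" or "wrist"; returns a dict with "image" (400x640x3 uint8, blue, green, red), "fx", "fy", "cx", "cy" (pixels), "T" (4x4, takes a point from camera to world coordinates). Camera axes: x right, y down, z forward; pixel columns grow to the right and rows downward; lengths in mm; the calibration is good to about 2 mm. The wrist camera is an equidistant fisheye: a pixel r from the principal point sees the ray r / f radians off the axis. A picture is of the moment at which its call begins. There is no depth.
A pose or a line that the arm cannot do raises r.IKError and nothing moves.
- workorder.hand_in(): hands the job in, once; it reports no verdict.
Readings, each from a call of its own:
- get_time_s(): time.
- get_joint_positions(): joint angles.
- get_qd(): joint speeds.
- get_joint_efforts(): joint torques, N m.
- get_eef_pos(): TCP position.
- get_tool_rot(): TCP orientation.
- get_wrist_force(): force on the tool from outside, world axes, zero at the start.
- get_wrist_torque(): the same for the moment, N m.
- get_opening(): opening from 0.0 (shut) to 1.0 (fully open).
Only numpy, scipy, OpenCV 4.12 (cv2) and the standard library are available. Lean on these libraries where they do the work, as an engineer would, in place of code of your own. Each camera call takes 0.05 s, during which the arm holds its last target. There are 200 camera calls.

## Working session

There is one attempt and no reset: what is moved stays moved. The work goes in short steps, each a Python script; the robot and the scene stay as the last script left them, time stands still between calls to the robot, and variables do not carry over. Pictures are saved under pics/ and viewed, about 8 in all and at most 12, crops included, and the job is handed in when it is done.

```bash
mkdir -p pics; ls; python3 - <<'E'
from cell import *
import cv2,pickle
d={n:imaging.snapshot(n) for n in("scene","side","wrist")}
pickle.dump(d,open('s0.pkl','wb'))
for n in d:
    cv2.imwrite(f'pics/{n}0.png',d[n]['image']); print(n,d[n]['fx'],d[n]['fy'],d[n]['cx'],d[n]['cy']);print(d[n]['T'].round(3) if hasattr(d[n]['T'],'round') else d[n]['T'])
print(get_time_s(),get_tool_rot(),get_eef_pos())
E
```

```text
pics
scene 437.84051359273946 437.84051359273946 318.8570295088008 199.17939771827784
[[-5.500000e-01  5.880000e-01 -5.930000e-01  1.345939e+03]
 [ 8.350000e-01  4.020000e-01 -3.750000e-01  5.036430e+02]
 [ 1.800000e-02 -7.010000e-01 -7.130000e-01  1.011768e+03]
 [ 0.000000e+00  0.000000e+00  0.000000e+00  1.000000e+00]]
side 372.6068639686269 372.6068639686269 324.50561878055424 203.7558126391931
[[ 7.66000e-01 -3.10000e-01  5.63000e-01 -3.85580e+01]
 [-6.42000e-01 -3.74000e-01  6.69000e-01 -7.04171e+02]
 [ 3.00000e-03 -8.74000e-01 -4.86000e-01  6.32205e+02]
 [ 0.00000e+00  0.00000e+00  0.00000e+00  1.00000e+00]]
wrist 309.70691628693146 309.70691628693146 316.05444038038286 194.60742463926292
[[ 1.00000e+00  1.00000e-03 -1.00000e-03  6.25267e+02]
 [ 1.00000e-03 -9.55000e-01 -2.98000e-01  8.09740e+01]
 [-1.00000e-03  2.98000e-01 -9.55000e-01  3.83956e+02]
 [ 0.00000e+00  0.00000e+00  0.00000e+00  1.00000e+00]]
0.15 [-2.22061504e+00 -2.22059714e+00  1.48441614e-03] [6.24458670e+02 4.78499758e-02 1.83194096e+02]
```

View pics/scene0.png

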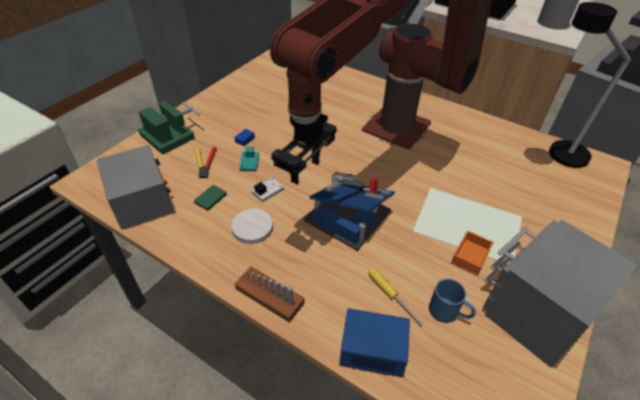

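View pics/side0.png

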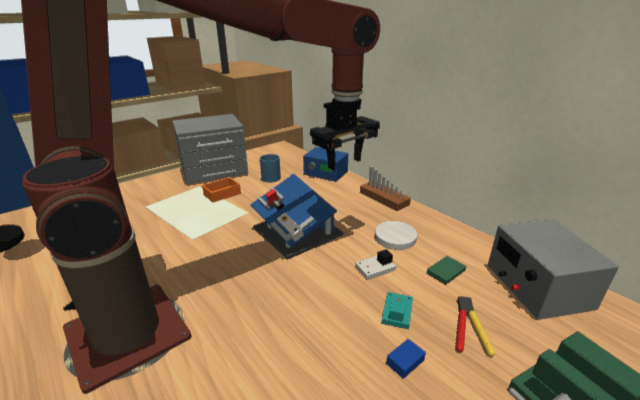

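Scene view: the cover (aluminium with a black connector) is at (266,188). The turquoise look-alike is at (250,158), the green spare at (210,197), the disc at (252,226) and the jig at (350,205). In the side view the cover is at (376,265), the look-alike at (398,308) and the jig at (290,215). I choose the aluminium one and check it in close crops.

```bash
python3 - <<'E'
import cv2,pickle,numpy as np
d=pickle.load(open('s0.pkl','rb'))
a=d['scene']['image'][165:250,235:405]; b=d['side']['image'][165:285,240:400]
a=cv2.resize(a,(800,400),interpolation=cv2.INTER_CUBIC)
cv2.imwrite('pics/c1.png',a)
b=cv2.resize(b,(800,600),interpolation=cv2.INTER_CUBIC)
cv2.imwrite('pics/c2.png',b)
E
```

```text
(no output)
```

View pics/c1.png

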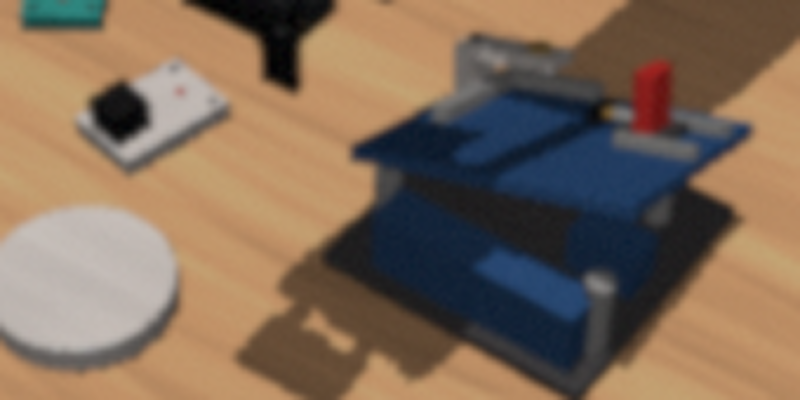

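View pics/c2.png

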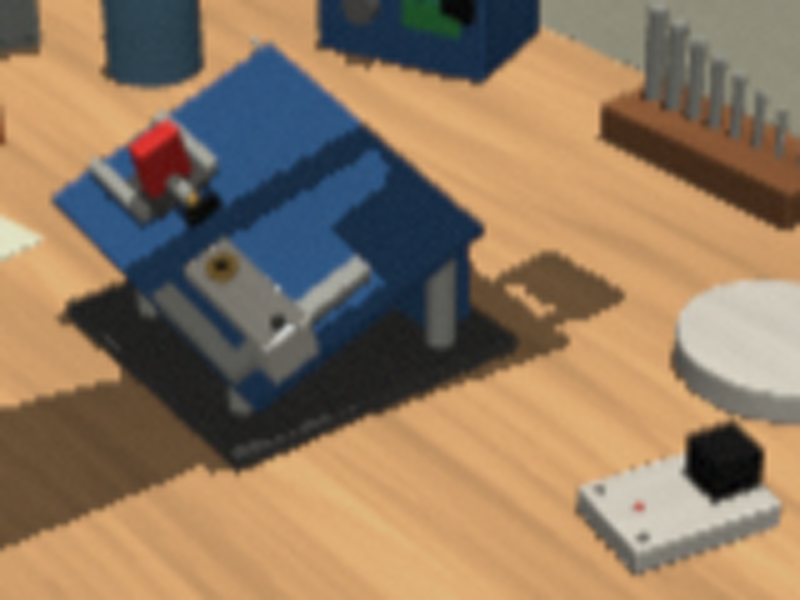

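View pics/wrist0.png

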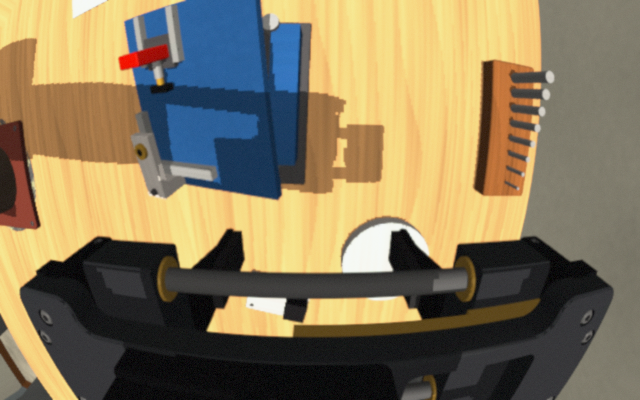

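The crops confirm the choice: bare aluminium with a black connector and a red dot on the plain end. Next I triangulate the main points.

```bash
cat > h.py <<'E'
import numpy as np,pickle,cv2
from scipy.spatial.transform import Rotation as R
def ray(s,p,fish=False):
    x=np.array([(p[0]-s['cx'])/s['fx'],(p[1]-s['cy'])/s['fy']])
    if fish:
        t=np.hypot(*x); v=np.r_[x*np.sin(t)/max(t,1e-9),np.cos(t)]
    else: v=np.r_[x,1]; v/=np.linalg.norm(v)
    T=np.array(s['T']); return T[:3,3],T[:3,:3]@v
def onz(s,p,z,fish=False):
    o,v=ray(s,p,fish); return o+v*(z-o[2])/v[2]
def tri(rs):
    A=sum(np.eye(3)-np.outer(v,v) for o,v in rs); b=sum((np.eye(3)-np.outer(v,v))@o for o,v in rs)
    X=np.linalg.solve(A,b); return X,[float(np.linalg.norm((np.eye(3)-np.outer(v,v))@(X-o)).round(1)) for o,v in rs]
def onplane(s,p,o0,n,fish=True):
    o,v=ray(s,p,fish); return o+v*(n@(o0-o))/(n@v)
E
python3 - <<'E'
from h import *
d=pickle.load(open('s0.pkl','rb'))
for p in [(251.6,190.9),(262.2,199),(283.9,187.3),(272.2,177.7)]: print('sc',onz(d['scene'],p,16).round(1))
for p in [(356,263),(367.6,276),(395.6,266),(378,256)]: print('si',onz(d['side'],p,16).round(1))
P={'bush':((350.8,175.2),(284.4,218),(141,152)),'xmax_ymin':((309.8,197.3),(336.6,211),(280,198)),
'xmax_ymax':((369.5,209.6),(293.6,174),None),'xmin_ymax':((394,192.2),(251,205),None),
'posttop':((374.3,178.5),(272,191),None)}
for k,(a,b,c) in P.items():
    rs=[ray(d['scene'],a),ray(d['side'],b)]+([ray(d['wrist'],c,True)] if c else [])
    X,e=tri(rs); print(k,X.round(1),e)
E
```

```text
sc [ 608.8 -220.6   16. ]
sc [ 618.4 -169.3   16. ]
sc [ 536.3 -144.5   16. ]
sc [ 521.2 -204.2   16. ]
si [ 531.9 -156.5   16. ]
si [ 517.7 -213.    16. ]
si [ 602.9 -231.9   16. ]
si [ 599.3 -172.9   16. ]
bush [442.1  41.9  97. ] [5.0, 1.9, 3.9]
xmax_ymin [588.2 -11.6  89.7] [3.9, 1.4, 2.7]
xmax_ymax [578.1 182.1 142.1] [0.7, 0.7]
xmin_ymax [421.2 187.2  83.8] [0.9, 0.9]
posttop [461.7 131.7 140.8] [3.4, 3.4]
```

```bash
python3 - <<'E'
from h import *
from cell import *
xp=np.array([157,-5,58.]);xp/=np.linalg.norm(xp)
yp=np.array([-10,194,52.]);yp-=xp*(xp@yp);yp/=np.linalg.norm(yp);zp=np.cross(xp,yp)
B=np.array([442,42,97.]);O=B-20*xp-30*yp-40*zp
print('O',O.round(1),zp.round(3))
def rv(M): return R.from_matrix(M).as_rotvec()
for s in(1,-1):
    M=np.c_[s*xp,-s*yp,-zp]
    for n,p in dict(place=O+115*xp+45*yp+20*zp,high=O+115*xp+45*yp+90*zp,push=O+45*xp+160*yp+20*zp,pushend=O+45*xp+110*yp+20*zp).items():
        q=planner.solve_ik(p,rv(M)); print(s,n,None if q is None else np.round(q,2))
    a=-0.23;x=np.array([np.cos(a),np.sin(a),0]);z=np.array([0,0,1.])
    q=planner.solve_ik([594,-195,20],rv(np.c_[s*x,-s*np.cross(z,x),-z]));print(s,'grasp',None if q is None else np.round(q,2))
M=np.array([[0,1,0],[1,0,0],[0,0,-1.]])
r.move_to([510,30,330],rv(M))
d=imaging.snapshot('wrist');pickle.dump(d,open('s1.pkl','wb'));cv2.imwrite('pics/w1.png',d['image']);print(get_time_s())
E
```

```text
O [438.8  24.   46.3] [-0.342 -0.26   0.903]
1 place [-0.29 -0.21  2.17  0.44  0.96  1.05]
1 high [-0.36 -0.35  2.15  0.41  1.13  1.06]
1 push [-0.02 -0.43  2.32  0.34  0.92  1.38]
1 pushend [-0.16 -0.42  2.34  0.39  0.95  1.21]
1 grasp [-0.44  0.38  1.65  0.    1.11  1.36]
-1 place [-0.29 -0.21  2.17  0.44  0.96 -2.09]
-1 high [-0.36 -0.35  2.15  0.41  1.13 -2.08]
-1 push [-0.02 -0.43  2.32  0.34  0.92 -1.77]
-1 pushend [-0.16 -0.42  2.34  0.39  0.95 -1.94]
-1 grasp [-0.44  0.38  1.65 -0.    1.11 -1.78]
0.975
```

View pics/w1.png

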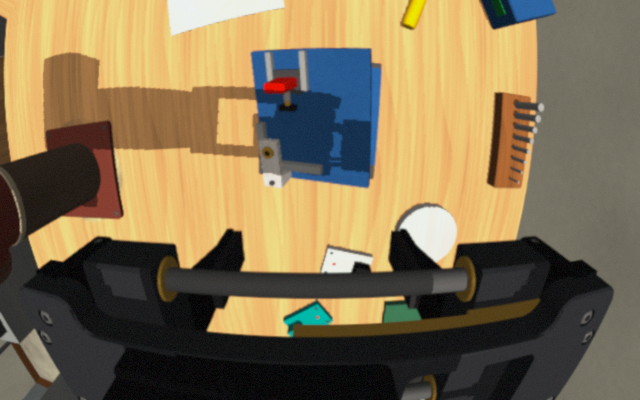

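```bash
python3 - <<'E'
from h import *
from cell import *
M=np.array([[0,1,0],[1,0,0],[0,0,-1.]]);v=R.from_matrix(M).as_rotvec()
out=[]
for p,n in(([500,-5,200],'s2'),([570,-270,110],'s3')):
    r.move_to(p,v); r.wait(.2)
    d=imaging.snapshot('wrist');pickle.dump(d,open(n+'.pkl','wb'));cv2.imwrite(f'pics/{n}.png',d['image'])
    out.append(d['image'])
c=cv2.resize(out[0][0:230,190:510],(800,575),interpolation=cv2.INTER_CUBIC);cv2.imwrite('pics/jig.png',c)
cv2.imwrite('pics/cov.png',cv2.resize(out[1][0:270,140:500],(800,600),interpolation=cv2.INTER_CUBIC));print(get_time_s())
E
```

```text
3.1833
```

View pics/jig.png

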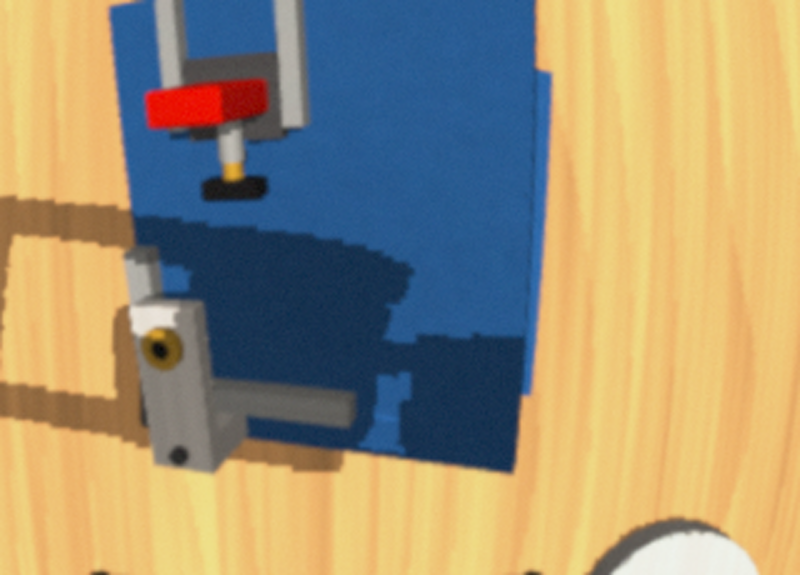

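View pics/cov.png

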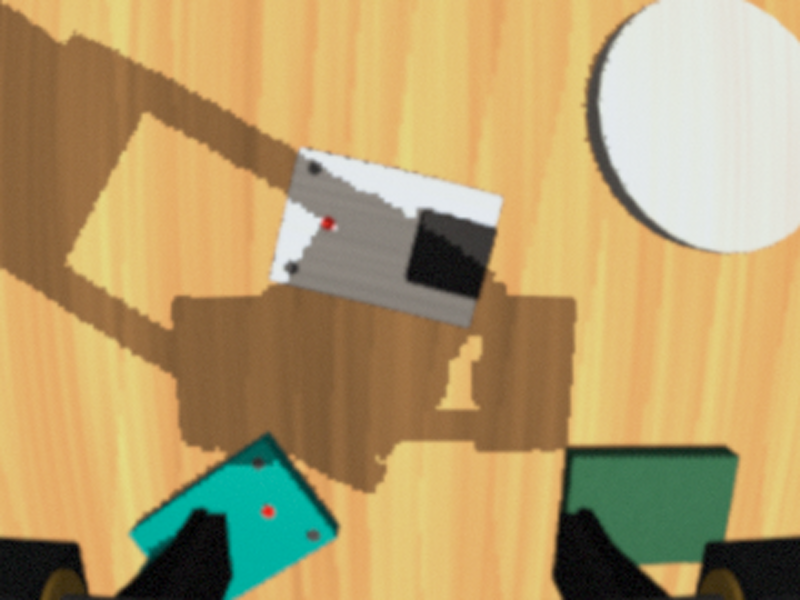

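Jig crop: bush at (161,349), end of the side fence at (356,393), end of the end fence at (160,250), pad face at about (235,200). Cover crop: top corners at (300,150), (503,197), (468,327) and (270,280). Next I fit the plate pose and the cover pose.

```bash
cat > fit.py <<'E'
from h import *
from scipy.optimize import least_squares
d=pickle.load(open('s0.pkl','rb'));s2=pickle.load(open('s2.pkl','rb'));s3=pickle.load(open('s3.pkl','rb'))
J=lambda u,v:ray(s2,(190+u/2.5,v/2.5),True)
S=lambda u,v:ray(d['side'],(u,v));C=lambda u,v:ray(d['scene'],(u,v))
obs=[((20,30,40),J(161,349),.4),((88,0,10),J(356,393),.5),((0,62,10),J(160,250),.5),((158,None,0),J(514,473),.5),
((20,30,40),S(284.4,218),1),((20,30,40),C(350.8,175.2),2),((158,170,0),S(293.6,174),1),((158,170,0),C(369.5,209.6),2),
((158,None,0),S(336.6,211),1),((158,None,0),C(309.8,197.3),2)]
def frame(p):
    a=p[3];x=np.array([np.cos(p[4]),0,np.sin(p[4])])
    z0=np.array([0,0,1.]);sy=np.sin(p[5]);
    y=np.array([-x[2]*sy/x[0],0,sy]);y[1]=np.sqrt(1-y@y)
    Rz=R.from_euler('z',a).as_matrix();x=Rz@x;y=Rz@y
    return p[:3],np.c_[x,y,np.cross(x,y)]
def res(p):
    O,M=frame(p);o=[]
    for q,(c,v),w in obs:
        X=O+M@np.array([q[0],p[6] if q[1] is None else q[1],q[2]]);e=X-c;e=e-v*(v@e);o+=list(e/w/2)
    return np.r_[o,(p[4]-np.radians(20))/.003,(p[5]-np.radians(14.5))/.01]
f=least_squares(res,[439,24,46,-.03,.35,.255,-28],loss='soft_l1')
if __name__=='__main__':
    print(f.x.round(3),np.degrees(f.x[3:6]).round(2));e=res(f.x)
    for i,(q,_,w) in enumerate(obs): print(q,(np.linalg.norm(e[3*i:3*i+3])*w*2).round(1))
    c=[onz(s3,(140+u/800*360,v/600*270),16,True) for u,v in((300,150),(503,197),(468,327),(270,280))]
    c=np.array(c);print(c.round(1),c.mean(0).round(1));
    for i,j in((0,1),(3,2),(3,0),(2,1)):
        w=c[j]-c[i];print(np.linalg.norm(w).round(1),np.arctan2(w[1],w[0]).round(3))
    O,M=frame(f.x);
    # post top, pad at plate coords via planes z=46 & 24?
    for n,(u,v),h in(('post top fronts L',(148,128),46),('post top R',(268,115),46),('pad top face L',(203,200),30),('pad top R',(265,195),30),('footfront',(285,135),6)):
        cc,vv=J(u,v);X=cc+vv*((M[:,2]@(O+M[:,2]*h-cc))/(M[:,2]@vv));print(n,(M.T@(X-O)).round(1))
E
python3 fit.py
```

```text
[ 4.38857e+02  2.11780e+01  4.57970e+01 -3.40000e-02  3.49000e-01
  2.54000e-01 -3.20750e+01] [-1.96 19.99 14.55]
(20, 30, 40) 1.8
(88, 0, 10) 2.6
(0, 62, 10) 4.6
(158, None, 0) 0.8
(20, 30, 40) 1.8
(20, 30, 40) 7.5
(158, 170, 0) 0.3
(158, 170, 0) 2.1
(158, None, 0) 1.8
(158, None, 0) 7.6
[[ 532.7 -155.3   16. ]
 [ 618.9 -175.2   16. ]
 [ 604.9 -232.1   16. ]
 [ 519.1 -211.4   16. ]] [ 568.9 -193.5   16. ]
88.5 -0.227
88.3 -0.238
57.8 1.332
58.7 1.329
post top fronts L [ 29.  118.1  46. ]
post top R [ 75.4 119.8  46. ]
pad top face L [39.5 87.3 30. ]
pad top R [65.1 88.9 30. ]
footfront [ 64.7 108.3   6. ]
```

```bash
python3 - <<'E'
from h import *
from cell import *
a=-.234;x=np.array([np.cos(a),np.sin(a),0]);z=np.array([0,0,1.])
v=R.from_matrix(np.c_[x,-np.cross(z,x),-z]).as_rotvec()
c=np.array([568.9,-193.5,0])+27*x
r.move_to(c+[0,0,110],v)
print(r.move_straight(c+[0,0,20],v=80,max_force=8),get_eef_pos().round(1)); f0=get_wrist_force()
close_gripper();print(get_opening(),get_wrist_force().round(2))
r.move_straight(c+[0,0,120],v=80);r.wait(.3);print(get_opening(),get_wrist_force().round(2),f0.round(2),get_wrist_torque().round(3),get_time_s(),get_eef_pos().round(1))
d=imaging.snapshot('side')['image'];cv2.imwrite('pics/lift.png',cv2.resize(d[100:300,250:510],(780,600)))
E
```

```text
False [ 595.8 -200.1   20.8]
0.00687993107275173 [-0.16  0.16 -0.51]
0.005851794004912033 [-0.91 -0.12  0.59] [0.3  0.26 0.63] [ 0.092  0.164 -0.003] 9.3667 [ 595.  -199.7  119.7]
```

View pics/lift.png

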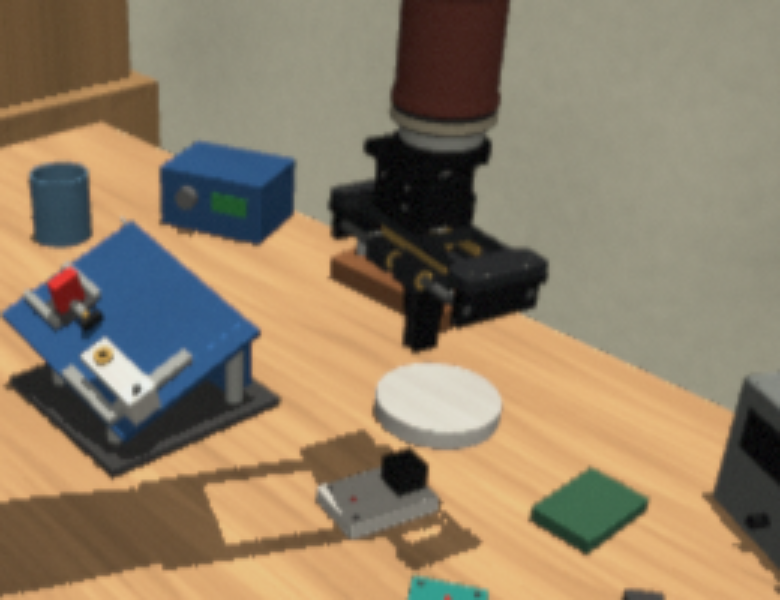

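The gripper closed on nothing and the cover hasn't moved (connector still at side pixel (385,257)). I check where the fingers really are against where the readings say they are.

```bash
cat >> h.py <<'E'
def proj(s,X,fish=False):
    T=np.array(s['T']);c=T[:3,:3].T@(np.array(X)-T[:3,3])
    if fish:
        t=np.arctan2(np.hypot(c[0],c[1]),c[2]);k=t/np.hypot(c[0],c[1]);return np.r_[s['cx']+s['fx']*c[0]*k,s['cy']+s['fy']*c[1]*k].round(1)
    return np.r_[s['cx']+s['fx']*c[0]/c[2],s['cy']+s['fy']*c[1]/c[2]].round(1)
E
python3 - <<'E'
from h import *
from cell import *
p=get_eef_pos();print(p,R.from_rotvec(get_tool_rot()).as_matrix().round(3),get_joint_positions().round(3),get_opening())
D={n:imaging.snapshot(n) for n in('scene','side','wrist')};pickle.dump(D,open('s4.pkl','wb'))
for n in D: print(n,proj(D[n],p,n=='wrist'))
print('connector top', proj(D['side'],[595.2,-199.8,42]),proj(D['scene'],[595.2,-199.8,42]))
print(np.array(D['wrist']['T']).round(3))
sc=cv2.resize(D['scene']['image'][90:240,220:420],(800,600));
w=cv2.resize(D['wrist']['image'][150:400],(800,312));
s=D['side']['image'][190:290,330:450]
cv2.imwrite('pics/chk.png',np.vstack([cv2.resize(sc,(400,300)).repeat(1,1) if 0 else np.hstack([cv2.resize(sc,(400,288)),cv2.resize(s,(400,288))]),w]))
E
```

```text
[ 595.07915497 -199.74787777  119.83343199] [[ 0.973 -0.232 -0.   ]
 [-0.232 -0.973  0.   ]
 [-0.    -0.    -1.   ]] [-0.449  0.277  1.582 -0.     1.283  1.355] 0.00455916492837834
scene [256.7 166.8]
side [387.7 228.5]
wrist [314.4 222.5]
connector top [385.2 253.4] [258.6 185.2]
[[-2.31000e-01 -9.29000e-01 -2.89000e-01  6.75612e+02]
 [-9.73000e-01  2.21000e-01  6.90000e-02 -2.20007e+02]
 [ 0.00000e+00  2.97000e-01 -9.55000e-01  3.20828e+02]
 [ 0.00000e+00  0.00000e+00  0.00000e+00  1.00000e+00]]
```

View pics/chk.png

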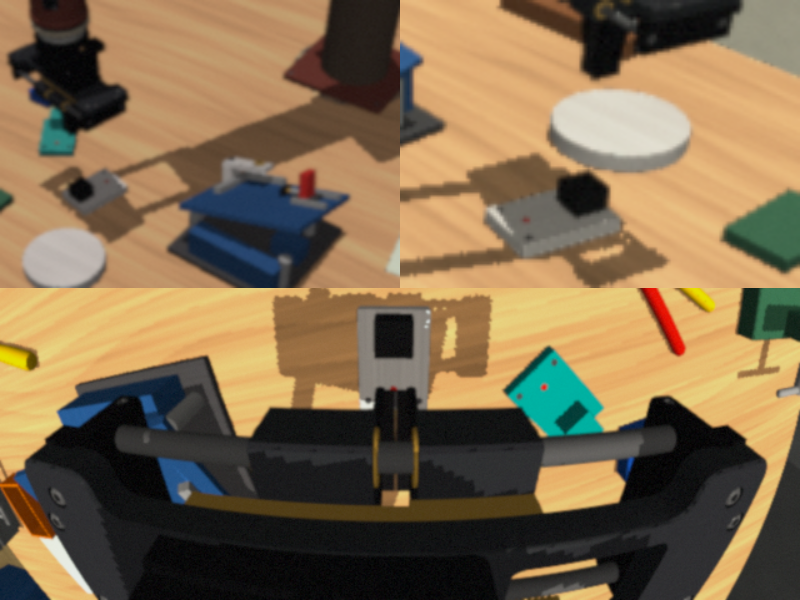

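Side view: the fingertip is at about (390,216), but the reported TCP projects to (387.7,228.5). The wrist view also shows the tip further back. So the real fingertip seems to sit about 20–30 mm short of the reported TCP, and it closed above the connector. I quantify this with the first pictures.

```bash
python3 - <<'E'
from h import *
d=pickle.load(open('s0.pkl','rb'));D=pickle.load(open('s4.pkl','rb'))
for k in(0,10,20,30,40):
    print(k,'open s0 side',proj(d['side'],[582-7,0,184+k]),proj(d['side'],[668+7,0,184+k]),'wrist',proj(d['wrist'],[582,0,184+k],1),proj(d['wrist'],[668,0,184+k],1),'closed',proj(D['side'],[595,-200,120+k]),proj(D['wrist'],[595,-200,120+k],1))
# measured lowest dark pixels near the closed finger, side view
g=cv2.cvtColor(D['side']['image'],cv2.COLOR_BGR2GRAY)
print('closed: rows dark at cols',[(c,[r for r in range(190,245) if g[r,c]<45][-1:]) for c in range(380,402,2)])
g=cv2.cvtColor(d['side']['image'],cv2.COLOR_BGR2GRAY)
print('open0:',[(c,[r for r in range(100,175) if g[r,c]<45][-1:]) for c in range(316,372,3)])
g=cv2.cvtColor(D['wrist']['image'],cv2.COLOR_BGR2GRAY)
print('wrist rows dark col 318:',[(r,int(g[r,314]),int(g[r,319])) for r in range(200,260,3)])
E
```

```text
0 open s0 side [330.4 181.5] [356.3 172. ] wrist [255.  219.7] [377.  219.9] closed [387.7 228.5] [314.8 222.6]
10 open s0 side [330.4 178.2] [356.4 168.9] wrist [252.3 225.2] [379.7 225.4] closed [388.1 225.2] [314.8 228.3]
20 open s0 side [330.5 174.9] [356.6 165.7] wrist [249.3 231.3] [382.6 231.4] closed [388.4 221.8] [314.7 234.5]
30 open s0 side [330.5 171.6] [356.7 162.5] wrist [246.1 237.8] [385.7 238. ] closed [388.8 218.4] [314.6 241.3]
40 open s0 side [330.6 168.2] [356.9 159.3] wrist [242.7 245. ] [389.1 245.2] closed [389.1 214.9] [314.6 248.8]
closed: rows dark at cols [(380, []), (382, [192]), (384, [203]), (386, [214]), (388, [216]), (390, [215]), (392, [215]), (394, [214]), (396, [209]), (398, [200]), (400, [207])]
open0: [(316, [174]), (319, [174]), (322, [174]), (325, [174]), (328, [174]), (331, [174]), (334, [174]), (337, [174]), (340, [174]), (343, [173]), (346, [171]), (349, [131]), (352, [130]), (355, [159]), (358, [160]), (361, [148]), (364, [137]), (367, [137]), (370, [136])]
wrist rows dark col 318: [(200, 13, 8), (203, 16, 14), (206, 89, 88), (209, 131, 128), (212, 131, 129), (215, 130, 129), (218, 130, 129), (221, 131, 128), (224, 129, 129), (227, 126, 130), (230, 58, 114), (233, 21, 14), (236, 15, 16), (239, 26, 10), (242, 22, 13), (245, 29, 16), (248, 28, 14), (251, 26, 10), (254, 26, 13), (257, 23, 13)]
```

Both cameras agree: allowing for finger width, the real fingertip is about 38–40 mm behind the reported TCP. I measure this exactly with a gentle touch of the closed fingers on bare bench.

```bash
python3 - <<'E'
from h import *
from cell import *
r.move_straight([535,-110,110],v=150)
r.move_straight([535,-110,5],v=100)
print(get_wrist_force().round(2))
print(r.move_straight([535,-110,-50],v=25,max_force=4),get_eef_pos().round(2),get_wrist_force().round(2))
r.move_straight([535,-110,30],v=80);print(get_time_s(),get_eef_pos().round(2),get_wrist_force().round(2))
E
```

```text
[-0.22 -0.49  0.19]
True [ 534.9  -109.97  -38.08] [-1.04  0.76  5.55]
14.2 [ 534.48 -109.82   29.44] [ 0.11  0.37 -0.26]
```

Contact at a reported z of −38, so the real tip is 38 mm behind the nominal TCP. I compensate for that and grasp again.

```bash
cat >> h.py <<'E'
L=38.0
def tcp(tip,M): return np.asarray(tip)+L*M[:,2]
E
python3 - <<'E'
from h import *
from cell import *
a=-.234;x=np.array([np.cos(a),np.sin(a),0]);z=np.array([0,0,1.])
M=np.c_[x,-np.cross(z,x),-z];v=R.from_matrix(M).as_rotvec()
c=np.array([568.9,-193.5,0])+27*x
r.move_straight([535,-110,80],v=150)
open_gripper()
r.move_to(tcp(c+[0,0,90],M),v)
print(r.move_straight(tcp(c+[0,0,20],M),v=80,max_force=6),get_eef_pos().round(1))
close_gripper();print(get_opening(),get_wrist_force().round(2),get_time_s())
f0=get_wrist_force()
r.move_straight(tcp(c+[0,0,110],M),v=80);r.wait(.2);print(get_opening(),(get_wrist_force()).round(2),get_wrist_torque().round(3),get_time_s())
E
```

```text
False [ 595.8 -200.1  -17.4]
0.3435281010540612 [0.9  0.35 0.02] 18.7167
0.34621208173582724 [-0.44 -0.53 -1.62] [-0.016  0.106 -0.023] 20.1917
```

```bash
cat >> fit.py <<'E'
O,M=frame(f.x)
G=np.c_[M[:,0],-M[:,1],-M[:,2]]; gv=R.from_matrix(G).as_rotvec()
def W(p): return O+M@np.array(p,float)
def T(p): return tcp(W(p),G)   # TCP for fingertip at plate coords
E
python3 - <<'E'
from fit import *
from cell import *
p=get_eef_pos();r.move_straight(p+[0,0,70],v=150)
cx,cy=90,38
r.move_to(T([cx+27,cy,20+60]),gv)
r.move_straight(T([cx+27,cy,20+12]),v=80);r.wait(.2)
print(get_opening(),get_wrist_force().round(2),get_time_s())
print(r.move_straight(T([cx+27,cy,20-8]),v=15,max_force=4))
e=get_eef_pos();t=e-L*R.from_rotvec(get_tool_rot()).as_matrix()[:,2]
print('tip plate',(M.T@(t-O)).round(2),get_wrist_force().round(2),get_wrist_torque().round(3),get_time_s())
d={n:imaging.snapshot(n) for n in('side','wrist')};pickle.dump(d,open('s5.pkl','wb'))
a=cv2.resize(d['side']['image'][140:260,230:370],(700,600));b=d['wrist']['image']
cv2.imwrite('pics/place.png',np.hstack([cv2.resize(a,(350,300)),cv2.resize(b[100:320],(450,300))]))
E
```

```text
0.34168660250229405 [-0.86 -0.26 -1.25] 22.7083
True
tip plate [117.07  37.89  23.03] [-1.01 -1.32  4.13] [-0.024  0.286  0.015] 23.4333
```

View pics/place.png

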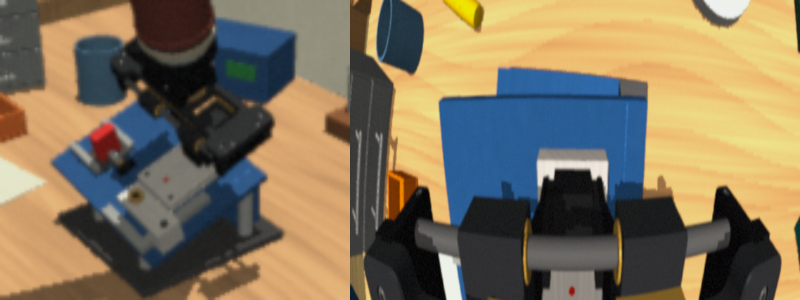

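```bash
python3 - <<'E'
from fit import *
from cell import *
open_gripper();r.wait(1.0);print(get_opening(),get_wrist_force().round(2))
e=get_eef_pos();r.move_straight(e+M[:,2]*70,v=100)
close_gripper()
# view pose: like s2
Q=np.array([[0,1,0],[1,0,0],[0,0,-1.]]);r.move_to([500,-5,200],R.from_matrix(Q).as_rotvec());r.wait(.2)
d={n:imaging.snapshot(n) for n in('side','wrist')};pickle.dump(d,open('s6.pkl','wb'))
s2n=d['wrist']
print(get_time_s(), np.abs(np.array(s2n['T'])-np.array(s2['T'])).max().round(2))
w=cv2.resize(s2n['image'][0:230,190:510],(800,575),interpolation=cv2.INTER_CUBIC)
for p in([0,0,16],[0,60,16],[90,60,16],[90,0,16],[57,15,42],[57,45,42],[87,45,42],[87,15,42]):
    u=proj(s2n,W(p),True);cv2.circle(w,(int((u[0]-190)*2.5),int(u[1]*2.5)),3,(0,255,0),1)
cv2.imwrite('pics/seat.png',w)
E
```

```text
0.9984612785237146 [ 0.37 -0.58  0.83]
29.475 2.63
```

View pics/seat.png

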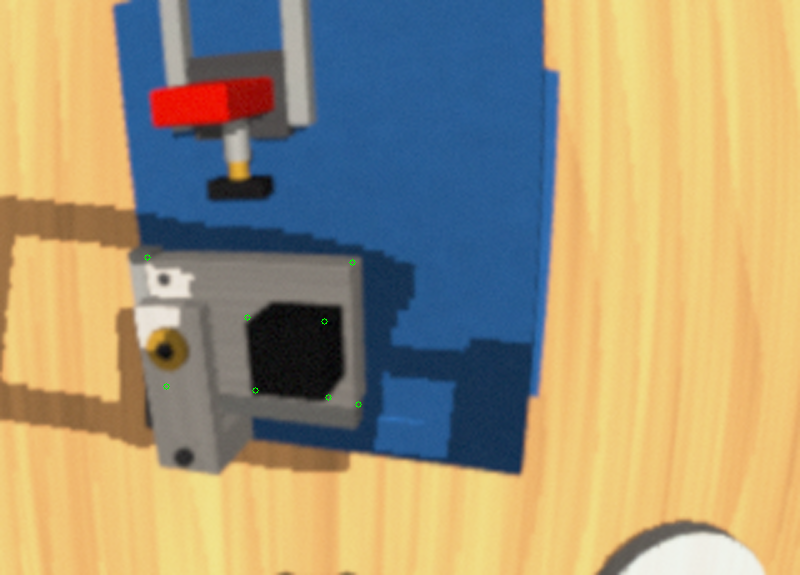

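Seat crop: the cover lies square with its plain end under the bush and the connector uphill. The connector's left edge is at (248–255,318–390), on the prediction. The upper right corner is at (362,258) against a predicted (352,262). I compare by numbers with the residuals of the earlier jig view.

```bash
python3 - <<'E'
from fit import *
s6=pickle.load(open('s6.pkl','rb'));n=s6['wrist']
def cr(s,p,dz): u=proj(s,W(p)+dz*M[:,2],True);return [round(float((u[0]-190)*2.5)),round(float(u[1]*2.5))]
for dz in(0,3):
    print(dz,'s2 bush',cr(s2,[20,30,40],dz),'(161,349) fence',cr(s2,[88,0,10],dz),'(356,393) fenceout',cr(s2,[88,-12,10],dz),'(352,427) endf',cr(s2,[0,62,10],dz),'(160,250) corner',cr(s2,[158,-32,0],dz),'(514,473)')
    print('  s6 bush',cr(n,[20,30,40],dz),'(166,349) corner',cr(n,[158,-32,0],dz),'(522,473) TR',cr(n,[90,60,16],dz),'(362,258)? BR',cr(n,[90,0,16],dz), 'TRbase',cr(n,[90,60,0],dz))
w=cv2.resize(n['image'][0:230,190:510],(800,575),interpolation=cv2.INTER_CUBIC)
for row in(275,300,340,380,400,410,420): print(row,[int(w[row,c].mean()) for c in range(335,385,4)], w[row,349].tolist())
for col in(230,280,320,345): print('col',col,[int(w[r_,col].mean()) for r_ in range(232,280,4)])
for col in(300,320,340): print('colb',col,[int(w[r_,col].mean()) for r_ in range(385,450,4)])
# connector black mask extents
k=(w.max(2)<45).astype(np.uint8);k[:290]=0;k[:,:225]=0;k[:,360:]=0;k[415:]=0
c=max(cv2.findContours(k,0,2)[0],key=cv2.contourArea);print(cv2.approxPolyDP(c,4,True)[:,0].tolist())
print('conn top',[cr(n,[a,b,42],0) for a,b in((57,15),(57,45),(87,45),(87,15))],'base',[cr(n,[a,b,16],0) for a,b in((57,15),(57,45),(87,45),(87,15))])
m=cv2.inRange(cv2.cvtColor(w,cv2.COLOR_BGR2HSV),(0,150,60),(8,255,255));ys,xs=np.nonzero(m);print('red',xs.min(),xs.max(),ys.min(),ys.max())
E
```

```text
0 s2 bush [164, 346] (161,349) fence [351, 397] (356,393) fenceout [352, 422] (352,427) endf [149, 250] (160,250) corner [516, 472] (514,473)
  s6 bush [169, 346] (166,349) corner [523, 474] (522,473) TR [352, 262] (362,258)? BR [358, 404] TRbase [364, 252]
3 s2 bush [161, 349] (161,349) fence [349, 400] (356,393) fenceout [350, 426] (352,427) endf [146, 252] (160,250) corner [515, 476] (514,473)
  s6 bush [166, 350] (166,349) corner [522, 477] (522,473) TR [350, 264] (362,258)? BR [356, 408] TRbase [362, 254]
275 [124, 127, 126, 120, 102, 100, 89, 61, 49, 52, 52, 49, 51] [104, 111, 116]
300 [128, 129, 128, 128, 116, 97, 90, 67, 50, 49, 48, 52, 50] [117, 124, 130]
340 [9, 20, 71, 120, 120, 100, 92, 71, 51, 49, 47, 52, 51] [120, 128, 134]
380 [15, 60, 103, 124, 120, 105, 94, 84, 58, 49, 52, 58, 82] [116, 125, 130]
400 [129, 127, 127, 126, 123, 109, 83, 62, 50, 54, 51, 49, 73] [119, 126, 132]
410 [97, 99, 100, 100, 99, 86, 71, 61, 52, 50, 53, 53, 74] [96, 100, 104]
420 [95, 96, 95, 95, 91, 84, 67, 54, 54, 53, 59, 93, 101] [92, 95, 98]
col 230 [51, 51, 49, 52, 58, 85, 107, 115, 129, 127, 126, 125]
col 280 [53, 52, 53, 52, 55, 73, 104, 110, 122, 125, 124, 126]
col 320 [91, 84, 62, 52, 48, 54, 99, 109, 117, 125, 126, 124]
col 345 [92, 90, 93, 70, 55, 53, 88, 104, 113, 129, 126, 127]
colb 300 [13, 11, 14, 51, 94, 95, 99, 93, 98, 86, 60, 50, 55, 52, 53, 74, 102]
colb 320 [14, 19, 16, 22, 79, 108, 98, 95, 98, 92, 75, 54, 54, 51, 48, 56, 87]
colb 340 [118, 126, 124, 126, 127, 116, 99, 96, 95, 96, 88, 58, 52, 50, 53, 50, 72]
[[272, 304], [248, 324], [254, 391], [323, 398], [342, 373], [339, 308]]
conn top [[255, 390], [248, 317], [324, 322], [329, 398]] base [[280, 364], [275, 295], [347, 299], [350, 370]]
red 153 273 77 126
```

Measured edges agree with the home prediction to 1–2 mm: the top face ends at column 352 and row 262, predicted (352,262), and the connector's top corners match. So the cover is home. Now the clamp: the post is at about y 125 and the pad face at about y 88.

```bash
python3 - <<'E'
from fit import *
from cell import *
for p in([45,168,100],[45,168,23],[45,105,23]): print(planner.solve_ik(T(p),gv) is not None)
r.move_to(T([45,168,100]),gv)
r.move_straight(T([45,168,23]),v=100,max_force=6);r.wait(.2)
b=get_wrist_force();yp=M[:,1]
def tip():
    e=get_eef_pos();return M.T@(e-L*R.from_rotvec(get_tool_rot()).as_matrix()[:,2]-O)
print('bias',b.round(2),tip().round(1),get_time_s())
print(r.move_straight(T([45,132,23]),v=30,max_force=3),tip().round(2),((get_wrist_force()-b)@M).round(2),get_time_s())
y=tip()[1];log=[]
for i in range(18):
    y-=1
    r.move_straight(T([45,y,23]),v=12)
    F=(get_wrist_force()-b)@M;log.append((round(float(tip()[1]),2),round(float(F[1]),1)))
    if F[1]>14: break
print(log,get_time_s(),get_wrist_force().round(1))
E
```

```text
True
True
True
bias [ 0.27 -0.37 -0.35] [ 45.7 168.1  23.6] 32.0
True [ 44.75 142.69  22.82] [-0.12  1.77 -0.16] 32.825
[(142.49, 6.2), (141.89, 8.1), (141.07, 9.0), (140.09, 9.4), (139.16, 9.5), (138.14, 9.4), (137.13, 9.0), (136.15, 8.5), (135.13, 9.5), (134.14, 9.1), (133.14, 8.8), (132.13, 9.4), (131.16, 9.0), (130.16, 8.7), (129.16, 8.8), (128.16, 8.8), (127.18, 8.8), (126.15, 9.2)] 37.375 [0.5 8.8 1. ]
```

Sliding friction is steady at about 9.1 N. I continue to pad contact and then to +6 N.

```bash
python3 - <<'E'
from fit import *
from cell import *
b=np.array([.27,-.37,-.35])
def tip():
    e=get_eef_pos();return M.T@(e-L*R.from_rotvec(get_tool_rot()).as_matrix()[:,2]-O)
F=lambda:float(((get_wrist_force()-b)@M)[1])
y=tip()[1]
print(r.move_straight(T([45,119,23]),v=15,max_force=4),tip().round(2),F(),get_time_s())
y=tip()[1];log=[]
for i in range(22):
    y-=.7
    r.move_straight(T([45,y,23]),v=12)
    f=F();log.append((round(float(tip()[1]),2),round(f,1)))
    if f>14.6: break
r.wait(.2);print(log,F(),tip().round(2),get_time_s())
E
```

```text
False [ 44.42 120.35  22.77] 7.348077018346847 37.9083
[(120.4, 6.1), (120.04, 8.4), (119.47, 10.0), (118.8, 9.2), (118.14, 10.5), (117.54, 8.5), (117.02, 10.7), (116.53, 11.6), (116.06, 13.5), (115.58, 14.3), (115.08, 16.2)] 15.095869323265287 [ 44.39 115.11  22.79] 40.8583
```

The push is now 15–16 N against 9.1 N of friction, so the spring holds about 6–7 N (about 2.6 mm). I retreat, check by numbers and hand in.

```bash
python3 - <<'E'
from fit import *
from cell import *
r.move_straight(T([45,140,23]),v=60)
r.move_straight(T([45,140,110]),v=120)
Q=np.array([[0,1,0],[1,0,0],[0,0,-1.]]);r.move_to([500,-5,200],R.from_matrix(Q).as_rotvec());r.wait(.2)
n=imaging.snapshot('wrist');cv2.imwrite('pics/end.png',n['image']);print(get_time_s(),get_wrist_force().round(2))
def crop(n): return cv2.resize(n['image'][0:230,190:510],(800,575),interpolation=cv2.INTER_CUBIC)
for s in(pickle.load(open('s6.pkl','rb'))['wrist'],n):
    w=crop(s);k=(w.max(2)<45).astype(np.uint8);k[:290]=0;k[:,:225]=0;k[:,360:]=0;k[415:]=0
    c=max(cv2.findContours(k,0,2)[0],key=cv2.contourArea);print('conn',cv2.approxPolyDP(c,4,True)[:,0].tolist())
    m=cv2.inRange(cv2.cvtColor(w,cv2.COLOR_BGR2HSV),(0,150,60),(8,255,255));m[260:]=0;ys,xs=np.nonzero(m);print('red',xs.min(),xs.max(),ys.min(),ys.max())
    print('edge TR row300',[int(w[300,c].mean()) for c in range(335,385,4)],'col330',[int(w[q,330].mean()) for q in range(232,280,4)])
    u,v=xs.min(),ys.max();cc,vv=ray(s,(190+u/2.5,v/2.5),True);z=M[:,2];X=cc+vv*((z@(O+z*46-cc))/(z@vv));print('post front-left top plate',(M.T@(X-O)).round(1))
E
```

```text
43.925 [ 0.8  -0.09 -0.27]
conn [[272, 304], [248, 324], [254, 391], [323, 398], [342, 373], [339, 308]]
red 153 273 77 126
edge TR row300 [128, 129, 128, 128, 116, 97, 90, 67, 50, 49, 48, 52, 50] col330 [93, 84, 60, 49, 51, 54, 93, 108, 114, 128, 124, 127]
post front-left top plate [ 29.  118.3  46. ]
conn [[269, 306], [248, 324], [254, 391], [322, 399], [342, 372], [339, 310]]
red 162 278 149 204
edge TR row300 [128, 130, 131, 128, 111, 97, 90, 68, 50, 50, 48, 54, 51] col330 [93, 86, 61, 51, 52, 55, 85, 107, 114, 127, 124, 125]
post front-left top plate [29.  89.6 46. ]
```

```bash
python3 -c "
from cell import *
print(workorder.hand_in(),get_time_s())"
```

```text
the job is handed in; nothing more can be done
the job is handed in; nothing more can be done
```

The job is handed in. The cover is home on the jig with its connector end uphill, and the clamp holds it with about 6–7 N. The last clock reading before hand-in was 43.9 s.

**Grasp:** My first grasp closed on nothing, just above the connector, and did not move the cover. The real fingertips are 38 mm short of the reported TCP. I confirmed this with a gentle touch on bare bench (about 5 N), corrected for it, and the second grasp held.

**Placing:** I lowered the cover onto the plate until light contact and let go. It slid down under the bush. Its edges and connector matched the predicted home position to about 1–2 mm.

**Clamp:** Sliding it took a steady 9.1 N. I stopped at a push of 15–16 N, which means the spring is pressed about 2.6 of its 6 mm.

**Last checks:**
- The cover had not moved between the pictures before and after clamping.
- The clamp post moved 28.7 mm by camera against 27.6 mm of finger travel. That 1 mm difference is within camera accuracy.
- My fit of the plate position had residuals of a few mm, and up to 7.6 mm in the scene camera. The contact height when laying the cover was 3 mm above the fit.
- I had used all 12 picture views, so I checked the final state by measurement only, and did not look at the bystanders again.

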